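Back the roasting spit off by one notch

TASK

The roast on the hand-turned spit has gone one notch too far. With a fingertip push the pawl's lever so that the pawl lifts out of the ratchet wheel and lies right back, then push a spoke to turn the wheel back by one notch (its top moving towards the pawl's side), and finally tip the pawl over again so that it drops fully into the next notch. Everything is done by pushing: grasp and lift nothing, and leave the things standing around the spit where they are.

Things in the scene. Friction and masses are not known exactly. Their poses are not given: they have to be found in the camera images.
- rig: fixed steel table spit. Origin on the table under the ratchet wheel's centre. Own axes: z up; y along the axle from ratchet wheel to roast (roast y 65 to 235 mm, radius 51); x from the axle to the pawl's side. Tray x -130 to 130, y -70 to 330, rim 18 high. Posts 8 thick: axle posts 28 wide, 150 high at y 25 and 275; pawl post 22 wide, 122 high at x 101, y 25. x, y below are in this frame
- axle (a point): centre of the ratchet wheel, on the axle, 135 mm above the table (x 0, y 0). The wheel stands upright in the x-z plane, 14 mm thick, root radius 45 mm, 10 saw teeth of 56 mm crest radius, 36 degrees (0.628 rad) apart
- spoke_end (a point): outer end of the spoke uppermost at the start; it turns with the wheel. That spoke leans 16 degrees from upright, away from the pawl, at wheel 0 (22 at -0.1). Five bare round steel spokes, 14 mm thick, reach 85 mm from the axle, 72 degrees apart, in the plane y = -55 mm, on a 40 mm hub
- wheel (a joint): turn of wheel and roast, rad; -0.1 to 0 at the start. Grows as it is turned back, its top moving along rig +x (to the pawl's side); one notch is 0.628. Stays where left (friction 0.22 N m, about 4 N at a spoke). Pawl down: stopped near 0.04. The pawl drops fully into the next notch with the wheel at 0.52 to 0.66 (best 0.59), and then stops it near 0.66
- pawl_pivot (a point): pivot of the pawl: x 101, y 0, height 112 mm; fixed. The pawl turns in the x-z plane. Lying right back, its arm stands 16 degrees past upright (end at x 121, height 184) and its lever lies low beyond (end at x 183, height 132); a push on the upper arm towards the wheel tips it over again
- pawl_nose (a point): centre of the pawl's round nose (8 mm thick) at the end of its arm (12 mm wide along y, 7 thick), 75 mm from the pivot. Pawl down: the arm slopes up 40 degrees from the pivot to the wheel, the nose in a notch at x 43, height 160 mm
- lever_end (a point): free end of the pawl's thumb lever, a round steel bar 12 mm thick, 85 mm from the pivot, fixed to the arm at 60 degrees. Pawl down: it stands nearly upright, leaning 10 degrees away from the wheel (end at x 116, height 196 mm)
- pawl (a joint): turn of the pawl, rad: 0 down in a notch; grows as the nose lifts and the lever goes over away from the wheel (rig +x); 1.15 lying right back on its stop. 0.12 kg, free hinge: let go below about 0.45 it falls back down, above about 0.65 it falls right back
- mug_mid (a point): mid-height of a loose white mug, 80 mm wide with a handle, 92 mm high; to be left alone
- sauce_mid (a point): mid-height of a loose brown glass sauce bottle, 60 mm wide, 170 mm high; to be left alone
- torch_mid (a point): a point 80 mm up the axis of a loose kitchen gas torch standing on its can, 66 mm wide, 165 mm high, its nozzle reaching 80 mm to one side; to be left alone
- jar_mid (a point): mid-height of a loose glass jar, 64 mm wide, 75 mm high; to be left alone

How it is judged:
On the way, in this order (a step that is already met when the one before it is completed fails the run):
1. the pawl is lifted out and lies right back, before the wheel is turned (value of joint pawl above 1 rad and value of joint wheel below 0.15 rad), for 0.2 s.
2. with the pawl back, the wheel has been pushed back about one notch (value of joint pawl above 0.7 rad and value of joint wheel above 0.38 rad), for 0.1 s.
3. the pawl is down in the next notch (value of joint pawl below 0.06 rad and value of joint wheel between 0.45 and 0.7 rad), for 0.2 s.
At the end, for the whole second after the job is handed in: The wheel stands one notch back from the start (joint 0.45 to 0.70) and at rest, with the pawl fully down in that notch (within 0.06 rad) (all of step 3 and velocity of joint wheel between -0.05 and 0.05 rad/s and velocity of joint pawl between -0.05 and 0.05 rad/s); the robot touches nothing.
It fails at once if the wheel was turned back two notches or more (value of joint wheel above 1.15 rad).
It fails at once if a thing standing around the spit was moved, lifted or knocked over (distance of any of mug_mid, sauce_mid, torch_mid, jar_mid from where it was at the start of the episode above 0.03 m).
It also fails if it takes over 56 s, if anything falls off the work surface, if the arm or the gripper's body presses on something with over 40 N, if the wrist force passes 120 N, or if a joint passes its speed limit or range.

ROBOT

A 7-joint arm with a two-finger parallel gripper is mounted at the origin on the work surface. World frame = base frame: x ahead of the robot, y to its left, z up, the work surface at z = 0. Lengths are in m, angles in rad, forces in N, time in s.
With the tool pointing down it reaches from about 0.425 to 0.925 m from the base axis. Payload 6.8 kg.
Tool frame: the origin (TCP) lies on the centre line of the jaws, within the pads' length; the fingertips stand bot.tip_reach ahead of it and the grasp point (between the pads) lies 3 mm ahead of it (bot.tip_reach is the distance from the TCP to the fingertips, in m); z points along the fingers, y is the line along which they close (so a half turn about z gives the same grasp; the last joint's range is limited). The gripper opens to 85 mm and grips with 20 to 120 N. Pads are 22 mm wide; open, the fingers measure 114 mm over their backs; the gripper's body (76 mm by 85 mm) begins 54 mm behind the grasp point. The pads swing forward as they close: fully open they stand 13 mm farther back than shut.
Start: joints at [-1.373, 0.477, 0.022, 1.555, -0.011, 1.109, -0.083], TCP at [0.203, 0.644, 0.253] pointing down, gripper open.
Joint ranges: [-2.96, 2.96], [-0.34, 2.1], [-1.41, 1.46], [0.24, 2.44], [-1.37, 4.51], [0.17, 1.92], [-2.96, 2.96]. Speed limits (rad/s): [2.39, 2.39, 3.14, 3.14, 3.14, 3.14, 3.14].

INTERFACE

Orientations are given as a unit quaternion [w, x, y, z].
In Python, from station import bot gives the robot as it stands.
- The arm moves only by the tool jog_arm, never from a script. Its argument "deltas" is a list of rows, each a list of 7 numbers: the shift along the world's x, y, z in m, then the turn, a rotation vector about the world's x, y, z in rad, then the opening, from 0 (shut) to 1 (fully open). In form: [[x, y, z, rx, ry, rz, grip], ...]. A call has 1 to 10 rows; each row shifts and turns the commanded pose from where the row before left it; what a row does not reach is not made up. A row lasts 1/10 s, in which the tool goes at most 50 mm and 8.59 degrees, less where a joint would pass 70% of its speed; a pose out of reach is approached as far as the arm can. A call with a gripper value outside its range is refused whole. The fingers move at their own pace and stop on an object; "newtons" is the grip in N (left out, the last holds). Time passes only in rows, so rows that do not move let the fingers close. It gives the time, the measured TCP pose, the force, the opening and the grip force at its end, in the units of the state.
- bot.get_obs(): the state, without advancing time (a new reading comes with each control period).
- bot.read_camera(name): name is "scene" or "top" or "wrist"; returns a dict with "img" (480x640x3 uint8, red, green, blue), "K" (3x3 intrinsics, pixels), "eye" and "attitude" of the camera in the world. Camera axes: x right, y down, z forward; pixel columns grow to the right and rows downward; lengths in m; the calibration is good to about 2 mm. A picture is of the moment at which its call begins. There is no depth.
- bot.hand_in(): hands the job in; it is judged then, once.
The state is a dict: "t": time; "q": joint angles; "joint_vel": joint speeds; "joint_torque": joint torques, N m; "eef_pos": TCP position; "tool_rot": TCP orientation; "contact_force": force on the tool from outside, world axes, zero at the start; "torque": the same for the moment, N m; "gripper_width": opening from 0.0 (shut) to 1.0 (fully open); "grasp_force": force on a finger pad.
Only numpy, scipy, OpenCV 4.12 (cv2) and the standard library are available. Lean on these libraries where they do the work, as an engineer would, in place of code of your own. Each camera call takes 0.05 s, during which the arm holds its last target. There are 200 camera calls.

## Working session

There is one attempt and no reset: what is moved stays moved. The work goes in short steps, Python scripts to look and compute and a tool call to move; the robot and the scene stay as the last step left them, time stands still between calls to the robot, and variables do not carry over. Pictures are saved under pics/ and viewed, at most 10 in all, crops included, and the job is handed in when it is done.

Besides the shell and the picture viewer there is one more tool, called after ">>>" as name([rows], argument=value, ...), one row to a line, values as JSON. jog_arm: Moves the arm, as the interface text tells. Its arguments: {"type":"object","properties":{"deltas":{"type":"array"},"newtons":{"type":"number"}},"required":["deltas"]}

```bash
mkdir -p pics; python3 - <<'E'
from station import bot
import cv2,numpy as np
o=bot.get_obs();print(o,bot.tip_reach)
for n in("scene","top"):
    c=bot.read_camera(n);cv2.imwrite(f"pics/{n}0.png",c["img"][:,:,::-1]);print(n,c["K"],c["eye"],c["attitude"])
E
```

```text
{'t': 0.0, 'q': array([-1.37310384,  0.47781875,  0.02232098,  1.55647598, -0.01145976,
        1.10929911, -0.08310272]), 'joint_vel': array([-0.0007405 , -0.00035416,  0.00078382, -0.00043032, -0.00021807,
        0.000156  , -0.00025384]), 'joint_torque': array([ 2.14898392e-05, -5.96457589e+01,  1.60799168e+00, -2.81193101e+01,
        1.23925443e-02,  9.61483049e-03,  1.19508738e-05]), 'eef_pos': array([0.20305003, 0.64314286, 0.25230247]), 'tool_rot': array([-5.92107508e-05,  1.52274845e-01,  9.88337743e-01, -9.34722596e-04]), 'contact_force': array([ 0.51636249,  0.4241538 , -0.31405113]), 'torque': array([-0.02012219, -0.02280931, -0.00615139]), 'grasp_force': 0.0, 'gripper_width': 0.9981317546930434} 0.022
scene [[448.35124436   0.         324.75276199]
 [  0.         448.35124436 247.14242017]
 [  0.           0.           1.        ]] [ 1.28836896 -0.32530821  0.77802497] [-0.36374299  0.74715558  0.50254894 -0.23852491]
top [[495.94866412   0.         321.48323061]
 [  0.         495.94866412 233.82795371]
 [  0.           0.           1.        ]] [ 0.48376855 -0.02518352  1.17180568] [ 0.03025694 -0.70484357  0.70798161 -0.03228154]
```

View pics/scene0.png

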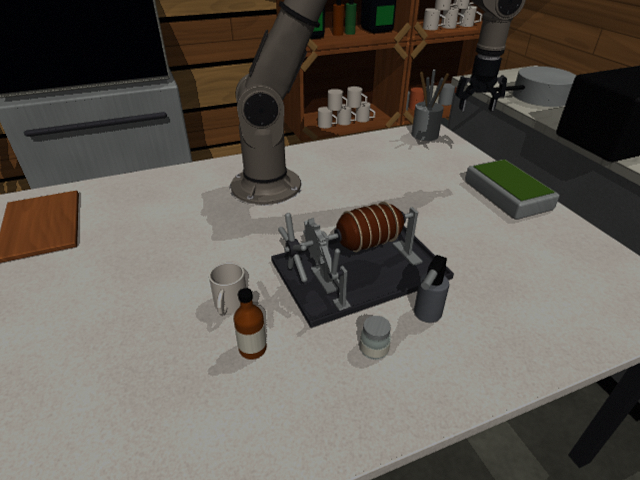

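View pics/top0.png

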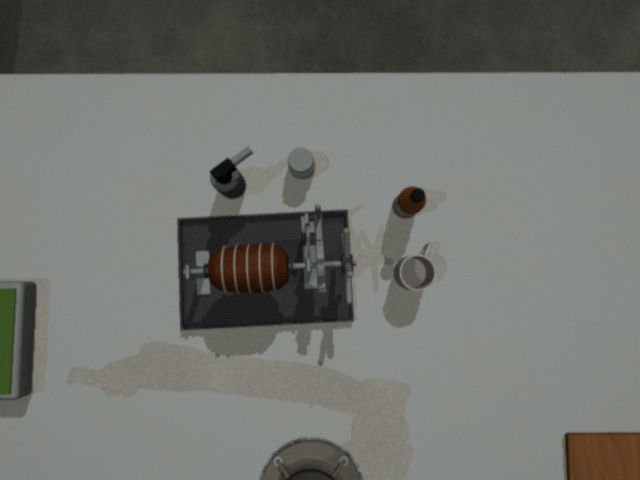

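Scene: the rig lies with its x axis away from the robot (up in the top view) and its y axis to the robot's left. Tray corners are near (178,219), (347,210), (353,319) and (182,328), and the ratchet and spokes are at columns 310–350. The mug is at (414,270), the bottle at (410,200), the jar at (301,163) and the torch at (228,180). Next I work out the rig pose from these.

```bash
cat >h.py <<'E'
from station import bot
import cv2,numpy as np
from scipy.spatial.transform import Rotation as R
def rot(c): return R.from_quat(np.roll(c["attitude"],-1)).as_matrix()
def plane(c,uv,z):
    d=rot(c)@np.linalg.inv(c["K"])@[*uv,1]; e=np.array(c["eye"]); return (e+d*(z-e[2])/d[2])
def proj(c,p):
    u=c["K"]@(rot(c).T@(np.asarray(p)-c["eye"])); return u[:2]/u[2]
E
python3 - <<'E'
from h import *
c=bot.read_camera("top");im=c["img"]
m=((im.max(2)<75)*255).astype(np.uint8); m[:205]=0;m[335:]=0;m[:,:170]=0;m[:,360:]=0
m=cv2.morphologyEx(m,cv2.MORPH_OPEN,np.ones((5,5)))
m2=cv2.morphologyEx(m,cv2.MORPH_CLOSE,np.ones((9,9)))
k=max(cv2.findContours(m2,0,2)[0],key=cv2.contourArea)
P=np.array([plane(c,p,.018)[:2] for p in k[:,0]]).astype(np.float32)
r=cv2.minAreaRect(P*1000);print(r);b=cv2.boxPoints(r)/1000;print(b)
ctr=np.array(r[0])/1000
e=b-np.roll(b,1,0);L=max(e,key=lambda v:np.hypot(*v)*(1));ya=L/np.hypot(*L);ya*=np.sign(ya[1])
xa=np.array([ya[1],-ya[0]]);o=ctr-.13*ya;print("origin",o,"yaw",np.arctan2(xa[1],xa[0]))
np.save("rig.npy",[o,xa,ya])
s=bot.read_camera("scene")
def W(x,y,z):return np.r_[o+x*xa+y*ya,z]
D={"axle":(0,0,.135),"lever":(.116,0,.196),"nose":(.043,0,.16),"spoke":(-.0234,-.055,.217),"piv":(.101,0,.112),"c1":(.13,-.07,.018),"c2":(-.13,-.07,.018),"c3":(.13,.33,.018),"c4":(-.13,.33,.018),"axleEnd":(0,.275,.15)}
out=[]
for cam in(c,s):
    v=cam["img"][:,:,::-1].copy()
    v=cv2.resize(v,None,fx=3,fy=3,interpolation=cv2.INTER_CUBIC)
    for n,p in D.items():
        q=tuple(int(t*3+1) for t in proj(cam,W(*p)));cv2.circle(v,q,3,(0,255,0),1)
    out.append(v[600:1000,520:1120] if cam is c else v[580:980,800:1400])
cv2.imwrite("pics/chk.png",cv2.resize(np.vstack(out),(450,600)))
for n,p in D.items(): print(n,W(*p))
E
```

```text
((505.94403076171875, 101.14640045166016), (261.0154724121094, 403.00579833984375), 2.824883460998535)
[[ 0.3656641   0.29597256]
 [ 0.38552567 -0.10654353]
 [ 0.646224   -0.09367976]
 [ 0.62636244  0.30883634]]
origin [ 0.5123509  -0.02869563] yaw 0.049303576
axle [ 0.5123509  -0.02869563  0.135     ]
lever [ 0.62820994 -0.02297873  0.196     ]
nose [ 0.55529865 -0.02657643  0.16      ]
spoke [ 0.49168993 -0.08478203  0.217     ]
piv [ 0.61322817 -0.02371798  0.112     ]
c1 [ 0.64564278 -0.0922037   0.018     ]
c2 [ 0.38595872 -0.10501743  0.018     ]
c3 [0.62592934 0.30731026 0.018     ]
c4 [0.36624528 0.29449653 0.018     ]
axleEnd [0.49879791 0.2459702  0.15      ]
```

View pics/chk.png

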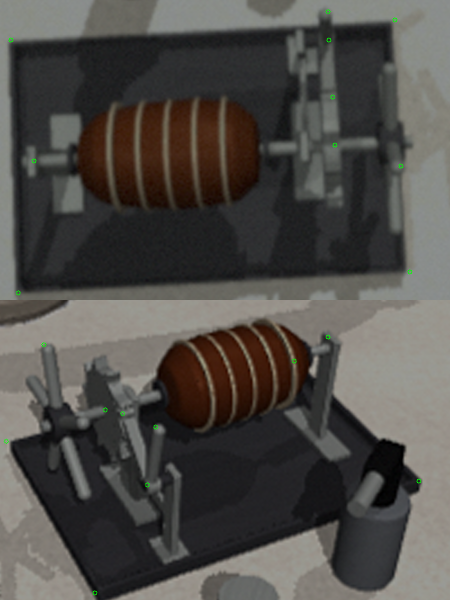

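The projected model points match both views: the lever end is at its green mark and so is the pawl pivot. The rig pose is good: origin (0.512,-0.029), yaw 0.049. I'll shut the gripper, rise and go across.

>>> jog_arm([
  [0, 0, 0.035, 0, 0, 0, 0],
  [0, 0, 0.035, 0, 0, 0, 0],
  [0.0245, -0.042, 0, 0, 0, 0.0225, 0],
  [0.0245, -0.042, 0, 0, 0, 0.0225, 0],
  [0.0245, -0.042, 0, 0, 0, 0.0225, 0],
  [0.0245, -0.042, 0, 0, 0, 0.0225, 0],
  [0.0245, -0.042, 0, 0, 0, 0.0225, 0],
  [0.0245, -0.042, 0, 0, 0, 0.0225, 0],
  [0.0245, -0.042, 0, 0, 0, 0.0225, 0],
  [0.0245, -0.042, 0, 0, 0, 0.0225, 0],
])

```text
t: 1.2
eef_pos: [0.3998, 0.3058, 0.3234]
tool_rot: [0.0, 0.062, 0.998, 0.0]
contact_force: [1.7, 1.3, -0.4]
gripper_width: 0.003
grasp_force: 0.0
```

>>> jog_arm([
  [0.0245, -0.042, 0, 0, 0, 0.0225, 0],
  [0.0245, -0.042, 0, 0, 0, 0.0225, 0],
  [0.0245, -0.042, 0, 0, 0, 0.0225, 0],
  [0.0245, -0.042, 0, 0, 0, 0.0225, 0],
  [0.0245, -0.042, 0, 0, 0, 0.0225, 0],
  [0.0245, -0.042, 0, 0, 0, 0.0225, 0],
  [0.0245, -0.042, 0, 0, 0, 0.0225, 0],
  [0.0245, -0.042, 0, 0, 0, 0.0225, 0],
  [0, 0, 0, 0, 0, 0, 0],
  [0, 0, 0, 0, 0, 0, 0],
])

```text
t: 2.2
eef_pos: [0.5953, -0.0297, 0.3229]
tool_rot: [-0.0, -0.026, 1.0, -0.0]
contact_force: [-1.0, 1.6, -0.3]
gripper_width: 0.002
grasp_force: 0.0
```

```bash
cat >>h.py <<'E'
o,xa,ya=np.load("rig.npy")
def st():
    b=bot.get_obs();p=b["eef_pos"];d=p[:2]-o;r=R.from_quat(np.roll(b["tool_rot"],-1)).as_matrix()
    print("t",b["t"],"rig mm",(1e3*np.array([d@xa,d@ya])).round(1),"tipz",1e3*(p+r[:,2]*bot.tip_reach)[2],"F",b["contact_force"].round(1),"w",b["gripper_width"]);print(r.round(3),b["q"].round(2))
E
python3 -c "
from h import *
st();print(xa,ya)"
```

```text
t 2.2 rig mm [82.8 -5.1] tipz 300.882002319766 F [-1.   1.6 -0.3] w 0.001525254052739469
[[-0.999 -0.051 -0.001]
 [-0.051  0.999 -0.   ]
 [ 0.001 -0.    -1.   ]] [-0.39  0.3   0.43  1.69 -0.13  1.18  1.69]
[0.99878484 0.04928361] [-0.04928361  0.99878484]
```

>>> jog_arm([
  [0, 0.005, -0.02, 0, 0, 0, 0],
  [0, 0, -0.035, 0, 0, 0, 0],
  [0, 0, -0.035, 0, 0, 0, 0],
  [0, 0, -0.03, 0, 0, 0, 0],
  [0, 0, 0, 0, 0, 0, 0],
  [0.008, 0.0004, 0, 0, 0, 0, 0],
  [0.008, 0.0004, 0, 0, 0, 0, 0],
  [0.008, 0.0004, 0, 0, 0, 0, 0],
  [0.008, 0.0004, 0, 0, 0, 0, 0],
  [0.008, 0.0004, 0, 0, 0, 0, 0],
])

```text
t: 3.2
eef_pos: [0.6364, -0.0212, 0.204]
tool_rot: [0.001, -0.027, 1.0, 0.0]
contact_force: [0.6, 0.1, 0.8]
gripper_width: 0.004
grasp_force: 0.1
```

```bash
python3 -c "
from h import *
st()"
```

```text
t 3.2 rig mm [124.3   1.3] tipz 181.99063250265945 F [0.6 0.1 0.8] w 0.004194420115829084
[[-0.999 -0.054  0.001]
 [-0.054  0.999  0.   ]
 [-0.001  0.    -1.   ]] [-0.35  0.48  0.39  1.72 -0.21  0.98  1.75]
```

>>> jog_arm([
  [0.006, 0.0003, -0.006, 0, 0, 0, 0],
  [0.005, 0.0003, -0.006, 0, 0, 0, 0],
  [0.004, 0.0002, -0.007, 0, 0, 0, 0],
  [0.004, 0.0002, -0.007, 0, 0, 0, 0],
  [0.004, 0.0002, -0.006, 0, 0, 0, 0],
  [0, 0, 0, 0, 0, 0, 0],
  [0, 0, 0, 0, 0, 0, 0],
  [0, 0, 0, 0, 0, 0, 0],
])

```text
t: 4.0
eef_pos: [0.6582, -0.0202, 0.1716]
tool_rot: [0.0, -0.027, 1.0, 0.0]
contact_force: [0.1, -0.3, 0.0]
gripper_width: -0.004
grasp_force: 0.0
```

```bash
python3 - <<'E'
from h import *
st()
s=bot.read_camera("scene");v=cv2.resize(s["img"][180:330,250:470,::-1],None,fx=3,fy=3,interpolation=cv2.INTER_CUBIC)
cv2.imwrite("pics/a1.png",v)
E
```

```text
t 4.0 rig mm [146.1   1.3] tipz 149.6198092355637 F [ 0.1 -0.3  0. ] w -0.004173292793132737
[[-0.999 -0.054  0.   ]
 [-0.054  0.999  0.   ]
 [-0.     0.    -1.   ]] [-0.33  0.55  0.37  1.69 -0.24  0.94  1.76]
```

View pics/a1.png

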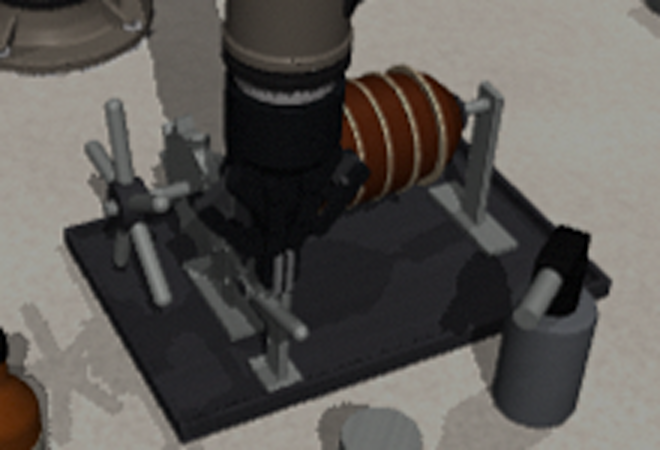

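The lever now lies low and out beyond the pivot, from about (240,285) to (303,330) in the crop, so the pawl is back. I lift and move over the spoke that slopes towards the pawl's side.

>>> jog_arm([
  [0, 0, 0.03, 0, 0, 0, 0],
  [0, 0, 0.04, 0, 0, 0, 0],
  [0, 0, 0.03, 0, 0, 0, 0],
  [-0.0244, -0.0199, 0, 0, 0, 0, 0],
  [-0.0244, -0.0199, 0, 0, 0, 0, 0],
  [-0.0244, -0.0199, 0, 0, 0, 0, 0],
  [0, 0, -0.025, 0, 0, 0, 0],
  [0, 0, -0.02, 0, 0, 0, 0],
  [0, 0, 0, 0, 0, 0, 0],
])

```text
t: 4.95
eef_pos: [0.5831, -0.0796, 0.2244]
tool_rot: [-0.002, -0.027, 1.0, 0.0]
contact_force: [0.3, 1.1, 0.5]
gripper_width: 0.003
grasp_force: 0.0
```

```bash
cat > look.py <<'E'
from h import *
import sys
st()
s=bot.read_camera("scene");v=cv2.resize(s["img"][180:330,250:470,::-1],None,fx=3,fy=3,interpolation=cv2.INTER_CUBIC)
cv2.imwrite(f"pics/{sys.argv[1]}.png",v)
E
python3 look.py a2
```

```text
t 4.95 rig mm [ 68.2 -54.3] tipz 202.39715134195302 F [0.3 1.1 0.5] w 0.0025828334577049582
[[-0.999 -0.054 -0.004]
 [-0.054  0.999  0.   ]
 [ 0.004  0.001 -1.   ]] [-0.3   0.39  0.42  1.82 -0.19  0.98  1.83]
```

View pics/a2.png

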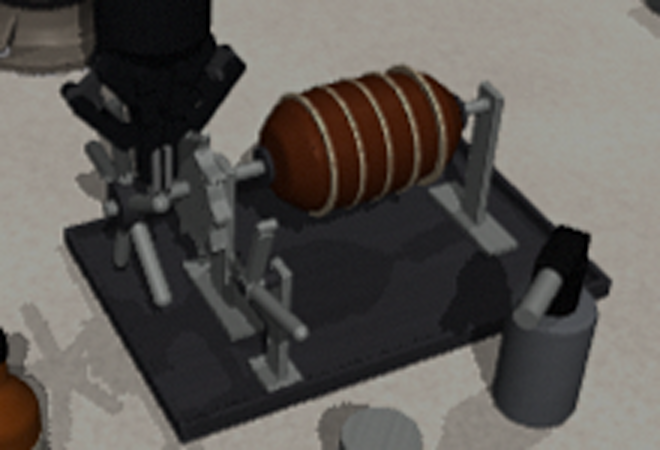

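The pawl arm stands back at (265,240). The fingertip at (160,170) is just above the end of the target spoke at (160,203). I push it down.

>>> jog_arm([
  [0.001, 0, -0.006, 0, 0, 0, 0],
  [0.001, 0, -0.006, 0, 0, 0, 0],
  [0.0015, 0, -0.006, 0, 0, 0, 0],
  [0.0015, 0, -0.006, 0, 0, 0, 0],
  [0.0015, 0, -0.006, 0, 0, 0, 0],
  [0.0015, 0, -0.006, 0, 0, 0, 0],
  [0.0015, 0, -0.006, 0, 0, 0, 0],
  [0.0015, 0, -0.006, 0, 0, 0, 0],
  [0.001, 0, -0.004, 0, 0, 0, 0],
  [0, 0, 0, 0, 0, 0, 0],
])

```text
t: 6.0
eef_pos: [0.6029, -0.0794, 0.1766]
tool_rot: [0.006, -0.028, 1.0, -0.001]
contact_force: [6.4, -1.4, 3.8]
gripper_width: -0.002
grasp_force: 3.3
```

```bash
python3 look.py a3
```

```text
t 6.0 rig mm [ 88.  -55.1] tipz 154.64749252884155 F [ 6.4 -1.4  3.8] w -0.0020087298290501826
[[-0.998 -0.055  0.012]
 [-0.055  0.998 -0.001]
 [-0.012 -0.001 -1.   ]] [-0.27  0.47  0.4   1.82 -0.23  0.88  1.86]
```

View pics/a3.png

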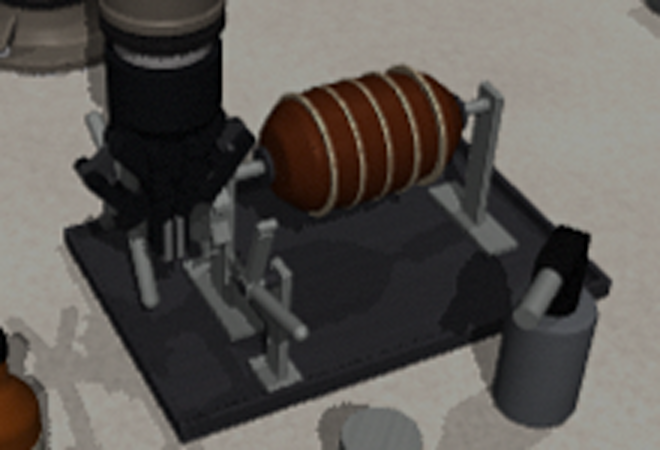

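```bash
python3 - <<'E'
from h import *
s=bot.read_camera("scene")
for w in (-.1,0,.1,.2,.3,.4,.5,.6):
    r=[]
    for k in range(-1,4):
        a=np.radians(-16+72*k)+w
        p=np.r_[o+.085*np.sin(a)*xa-.055*ya,.135+.085*np.cos(a)]
        r.append(((proj(s,p)-[250,180])*3+1).round(0).tolist())
    print(w,r)
E
```

```text
-0.1 [[86.0, 151.0], [105.0, 98.0], [156.0, 197.0], [163.0, 306.0], [119.0, 269.0]]
0 [[85.0, 142.0], [109.0, 100.0], [159.0, 208.0], [160.0, 309.0], [115.0, 261.0]]
0.1 [[85.0, 134.0], [113.0, 104.0], [162.0, 220.0], [158.0, 310.0], [111.0, 252.0]]
0.2 [[85.0, 127.0], [117.0, 108.0], [164.0, 231.0], [155.0, 311.0], [108.0, 243.0]]
0.3 [[86.0, 120.0], [121.0, 114.0], [166.0, 242.0], [151.0, 310.0], [104.0, 233.0]]
0.4 [[87.0, 114.0], [126.0, 121.0], [167.0, 253.0], [148.0, 309.0], [101.0, 224.0]]
0.5 [[88.0, 108.0], [130.0, 129.0], [168.0, 262.0], [144.0, 306.0], [98.0, 214.0]]
0.6 [[89.0, 104.0], [134.0, 137.0], [169.0, 272.0], [141.0, 303.0], [96.0, 204.0]]
```

>>> jog_arm([
  [-0.001, 0, -0.003, 0, 0, 0, 0],
  [-0.001, 0, -0.003, 0, 0, 0, 0],
  [-0.001, 0, -0.003, 0, 0, 0, 0],
  [0, 0, 0, 0, 0, 0, 0],
])

```text
t: 6.5
eef_pos: [0.5932, -0.0797, 0.1645]
tool_rot: [-0.001, -0.027, 1.0, 0.0]
contact_force: [0.9, 0.2, 1.1]
gripper_width: 0.001
grasp_force: 0.4
```

```bash
python3 -c "
from h import *
st()"
```

```text
t 6.5 rig mm [ 78.2 -54.9] tipz 142.48875548764468 F [0.9 0.2 1.1] w 0.0010755181814847419
[[-0.999 -0.054 -0.002]
 [-0.054  0.999  0.   ]
 [ 0.002  0.    -1.   ]] [-0.27  0.47  0.39  1.85 -0.23  0.87  1.86]
```

>>> jog_arm([
  [0, 0, 0.03, 0, 0, 0, 0],
  [0, 0, 0.035, 0, 0, 0, 0],
  [0, 0, 0.03, 0, 0, 0, 0],
  [0.0214, 0.0194, 0, 0, 0, 0, 0],
  [0.0214, 0.0194, 0, 0, 0, 0, 0],
  [0.0214, 0.0194, 0, 0, 0, 0, 0],
  [0.01, 0, 0, 0, 0, 0, 0],
  [0, 0, 0, 0, 0, 0, 0],
])

```text
t: 7.3
eef_pos: [0.668, -0.0213, 0.2588]
tool_rot: [-0.001, -0.028, 1.0, -0.0]
contact_force: [-0.3, -0.6, -0.1]
gripper_width: 0.001
grasp_force: 0.0
```

```bash
python3 look.py a4
```

```text
t 7.3 rig mm [155.8  -0.3] tipz 236.83951182838848 F [-0.3 -0.6 -0.1] w 0.001289683185359038
[[-0.998 -0.055 -0.003]
 [-0.055  0.998 -0.001]
 [ 0.003 -0.001 -1.   ]] [-0.35  0.49  0.41  1.59 -0.21  1.12  1.74]
```

View pics/a4.png

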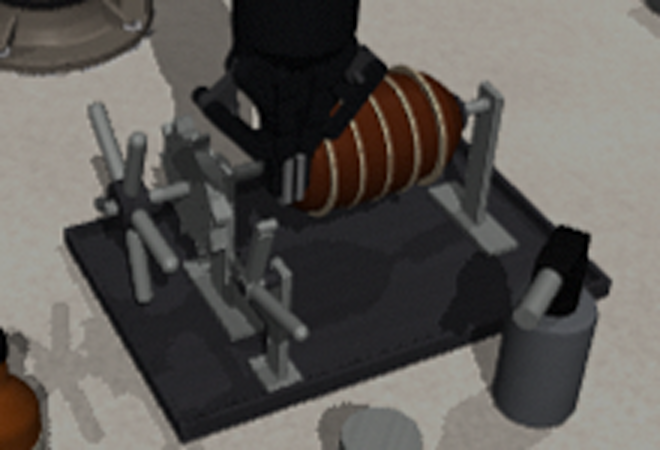

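Spoke ends at (172,265), (137,137) and (95,106) put the wheel at about 0.57 rad, with the pawl still back. I lower the finger on the outer side of the arm and tip it over.

>>> jog_arm([
  [-0.008, -0.0004, -0.025, 0, 0, 0, 0],
  [0, 0, -0.025, 0, 0, 0, 0],
  [0, 0, -0.019, 0, 0, 0, 0],
  [0, 0, 0, 0, 0, 0, 0],
  [-0.0075, -0.0004, 0, 0, 0, 0, 0],
  [-0.0075, -0.0004, 0, 0, 0, 0, 0],
  [-0.0075, -0.0004, 0, 0, 0, 0, 0],
  [-0.0075, -0.0004, 0, 0, 0, 0, 0],
  [-0.0075, -0.0004, 0, 0, 0, 0, 0],
  [-0.0075, -0.0004, 0, 0, 0, 0, 0],
])

```text
t: 8.35
eef_pos: [0.6145, -0.0244, 0.1916]
tool_rot: [0.0, -0.027, 1.0, 0.0]
contact_force: [0.4, 0.6, 0.1]
gripper_width: 0.002
grasp_force: 0.1
```

>>> jog_arm([
  [-0.007, -0.0004, 0, 0, 0, 0, 0],
  [-0.007, -0.0004, 0, 0, 0, 0, 0],
  [-0.007, -0.0004, 0, 0, 0, 0, 0],
  [0, 0, 0, 0, 0, 0, 0],
  [0, 0, 0, 0, 0, 0, 0],
  [0, 0, 0.02, 0, 0, 0, 0],
  [0, 0, 0.04, 0, 0, 0, 0],
  [0, 0, 0.04, 0, 0, 0, 0],
  [0, 0, 0.04, 0, 0, 0, 0],
  [0, 0, 0, 0, 0, 0, 0],
])

```text
t: 9.35
eef_pos: [0.5974, -0.0261, 0.3375]
tool_rot: [0.005, -0.027, 1.0, 0.0]
contact_force: [0.3, -0.6, 1.6]
gripper_width: -0.001
grasp_force: 0.0
```

```bash
python3 look.py a5
```

```text
t 9.35 rig mm [85.1 -1.6] tipz 315.47150794475607 F [ 0.3 -0.6  1.6] w -0.0012385546326920457
[[-0.998 -0.054  0.011]
 [-0.054  0.999  0.001]
 [-0.011  0.    -1.   ]] [-0.41  0.29  0.44  1.67 -0.13  1.2   1.69]
```

View pics/a5.png

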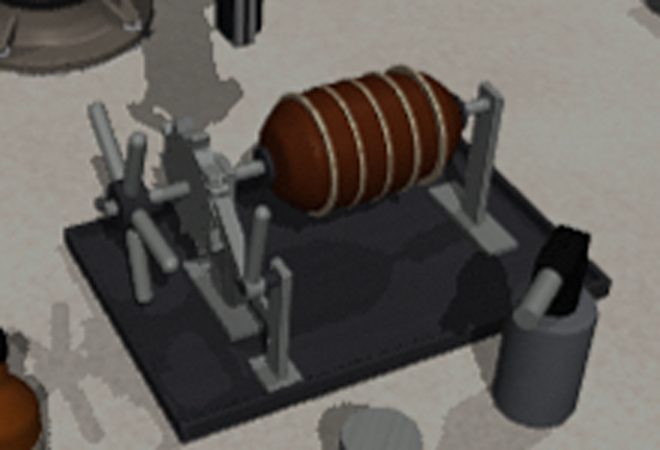

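The lever stands upright again, its end at (262,212), and the arm slopes to the wheel. I compare the lever region with the starting image to confirm it is fully down.

```bash
python3 - <<'E'
from h import *
s=bot.read_camera("scene");a=cv2.imread("pics/scene0.png");b=s["img"][:,:,::-1]
for w in(0,.06,.12,.3):
    t=np.radians(10)+w;p=np.r_[o+(.101+.085*np.sin(t))*xa,.112+.085*np.cos(t)];print(w,proj(s,p).round(1))
g=lambda i:cv2.cvtColor(np.ascontiguousarray(i[245:275,325:350]),cv2.COLOR_BGR2GRAY)
print(cv2.phaseCorrelate(g(a).astype(float),g(b).astype(float)),np.abs(g(a).astype(int)-g(b)).mean())
va=[a[210:290,300:360],b[210:290,300:360]]
cv2.imwrite("pics/cmp.png",cv2.resize(np.hstack(va),None,fx=6,fy=6,interpolation=cv2.INTER_CUBIC))
E
```

```text
0 [335.6 249.6]
0.06 [336.6 251.4]
0.12 [337.7 253.3]
0.3 [340.7 259.4]
((0.5009499602118197, 0.02650045819929936), 1.0002899658250886) 2.541333333333333
```

View pics/cmp.png

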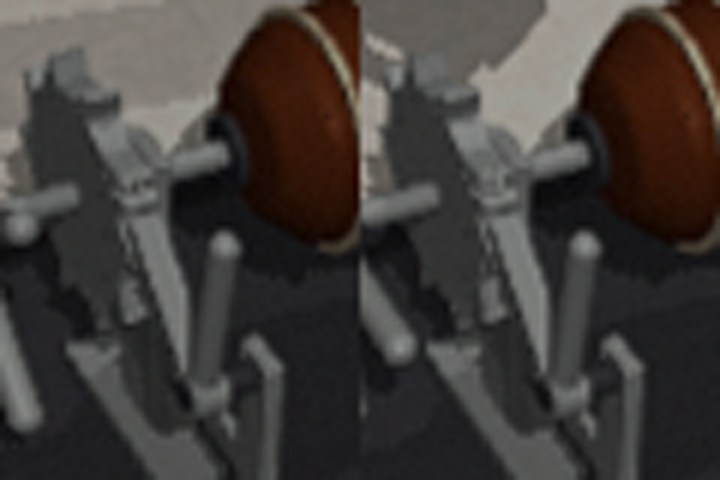

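The lever end sits at the same pixel before and after, (225,243) in the left half and (585,243) in the right half. The pawl is fully down, the spokes have moved one notch and the robot is clear.

```bash
python3 -c "
from station import bot
print(bot.hand_in())"
```

```text
the job is handed in; nothing more can be done
None
```

I lifted the pawl right back, turned the wheel back one notch (about 0.57 rad by camera) and tipped the pawl fully into the next notch, then handed the job in with the robot clear and no contact made with the loose things; no verdict was returned.

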